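# Click the thread viewer's filter slide to the third detent and light it

## Task

On the grey thread-colour viewer, push the black slide lever with a fingertip out of its parked end, counting the clicks, and leave it resting in the third detent (the parked place is not counted), which brings the orange filter into the viewing frame; do not run on to the fourth, and only push the lever, never pinch it. Then press the green lamp button fully in and let it come back up. Leave the spools, jar, loupe and pen standing or lying where they are.

Things in the scene. Friction and masses are not known exactly. Their poses are not given: they have to be found in the camera images.
- viewer: Thread-colour viewer, fixed to the counter: grey deck 160 (x) x 260 (y) x 40 mm high; origin at the centre of its underside, x away from the robot, y to the left along the lever's travel (yaw within 0.3 rad). On its near half the lever's slot, with a white line at each resting place and beside it no dot (parked), one, two, three or four yellow dots.
- viewing_frame (a point): Centre of the opening of the low aluminium frame on the deck's far half, at viewer x = +42, y = 0 mm, level with its top 17 mm above the deck. The filter seen in it is black when the lever is parked, then white, green, orange, blue at detents 1 to 4.
- lever_top (a point): Centre of the top of the black slide lever, 35 mm above the deck, 75 mm above the counter; parked at viewer x = -45, y = -50 mm; moves with the slide. An upright blade, white line on top, 30 mm wide (viewer's x), 12 mm thick (along travel), on a foot 44 mm (x) x 26 mm (along travel) x 4.5 mm high. Fingers pressing on both its left and right sides at once count as pinching.
- slide (a joint): Travel of the lever and filter strip, m: 0 parked (so at the start), growing toward the viewer's +y (left). Detents at 0.020, 0.040, 0.060 (third), 0.080; end stop 0.0835. Pushing over a crest, half-way between detents, takes about 4 to 8 N; then the lever snaps ahead by itself into the next detent and rests there within 1 mm.
- lamp_button_top (a point): Centre of the top of the round green lamp button, 62 mm above the counter, 28 mm in diameter, in a black housing on the deck's near left, at viewer x = -45, y = +98 mm.
- lamp_button (a joint): Press of the lamp button, m: 0 up, 0.006 fully in; straight down, springs back by itself, about 5 N when fully in.
- spool_tan: Tan thread spool, loose, standing just left of the viewer, 40 mm in diameter, 60 mm high; origin at the centre of its underside. Leave alone.
- spool_red: Red thread spool, loose, standing just behind the viewer (away from the robot), 40 mm in diameter, 60 mm high; origin at the centre of its underside. Leave alone.
- jar_nails: Glass jar of tacks with a pale lid, loose, standing just behind the viewer, 60 mm in diameter, 64 mm high; origin at the centre of its underside. Leave alone.
- loupe: Black loupe, loose, standing just right of the viewer, 34 mm in diameter, 27 mm high; origin at the centre of its underside. Leave alone.
- pen_black: Black pen, loose, 137 mm long, 11 mm thick, lying on the counter to the right of the viewer; origin at its middle, underside. Leave alone.

How it is judged:
By the outcome, as a careful person would: the job done as asked, in the order asked, and still so for the second after the job is handed in, with the robot touching nothing.
It also fails if it takes over 38 s, if anything falls off the work surface, if the arm or the gripper's body presses on something with over 40 N, if the wrist force passes 120 N, or if a joint passes its speed limit or range.

## Robot

A 6-joint arm with a two-finger parallel gripper is mounted at the origin on a cart in front of the work surface, level with it; the furniture and walls round the work are solid. World frame = base frame: x ahead of the robot, y to its left, z up, the work surface at z = 0. Lengths are in m, angles in degrees, forces in N, time in s.
With the tool pointing down it reaches from about 0.4 to 0.825 m from the base axis. Payload 7 kg.
Tool frame: the origin (TCP) lies at the very end of the fingers, on their centre line; the grasp point (between the pads) lies behind it (r.grasp_offset is the z of the grasp point in the tool frame, in m); z points along the fingers, y is the direction in which the jaws open and shut (so a half turn about z gives the same grasp; the last joint's range is limited). The gripper opens to 88 mm and grips with 3 to 60 N. Pads are 19 mm wide; open, the fingers measure 130 mm over their backs; the gripper's body (78 mm by 193 mm) begins 47 mm behind the grasp point.
Start: joints at [-53.394, 20.546, 0.682, 0, -70.136, -16.507], TCP at [0.232, -0.634, 0.192] pointing down, gripper open.
Joint ranges: [-176.03, 176.03], [-82.01, 121.73], [-58.28, 71.71], [-173.87, 95.51], [-174.79, -0.11], [-173.66, 173.66]. Speed limits (degrees/s): [136.94, 136.94, 172.46, 180, 180, 180].

## Interface

Orientations are given as [roll, pitch, yaw] about the fixed x, y, z axes, in that order (R = Rz(yaw) Ry(pitch) Rx(roll)).
In Python, from plant import r gives the robot as it stands. The module is installed in compiled form; this text tells all that it offers.
- The arm moves only by the tool servo_tool, never from a script. Its argument "targets" is a list of rows, each an object of numbers: "dx", "dy", "dz": the shift along the world's x, y, z in cm; "spin": the turn about the world's z in rad; "grip": the opening in per cent of the stroke, from 0 (shut) to 100 (fully open). A call has exactly 10 rows; each row is the pose to reach, as a shift and turn from the pose commanded when the call began; what a row does not reach only later rows make up. A row lasts 1/12 s, in which the tool goes at most 41.7 mm and 7.16 degrees, less where a joint would pass 70% of its speed; a pose out of reach is approached as far as the arm can. A call with a gripper value outside its range is refused whole. The fingers move at their own pace and stop on an object; "squeeze" is the grip in N (left out, the last holds). Time passes only in rows, so rows that repeat a pose let the fingers close, or fill a call up. It gives the time, the measured TCP pose, the force and the opening at its end, in the units of the state.
- r.get_state(): the state, without advancing time (a new reading comes with each control period).
- r.capture(name): name is "scene" or "top"; returns the picture (400x640x3 uint8, blue, green, red); there is no depth.
- r.get_calibration(name): a dict with "K" (3x3 intrinsics, pixels), "extrinsics" (4x4, takes a point from camera to world coordinates). Camera axes: x right, y down, z forward; pixel columns grow to the right and rows downward; lengths in m; the calibration is good to about 2 mm. A picture is of the moment at which its call begins. get_calibration takes no time and is no camera call.
- r.close_job(): hands the job in, once; it reports no verdict.
Trained networks look in the newest picture that a camera, given by its name, has taken for a name from the list of things; names that differ only in an ending like _2 or _b are one class to them, and where a whole thing is asked for, a point or a joint stands for the part that bears it (a point fixed in the world has none). Each returns a list of dicts, best first, with "p" (0 to 1); they miss things now and then, are a little off and sometimes report something else, mostly with a low value. They report only what shows in the picture. A call takes as long as a camera call.
- r.cut_out(name, camera): "mask" (400x640 bool, what is visible of it) and "extent" ([left, top, right, bottom] in pixels, round what is visible of it).
The state is a dict: "time_s": time; "joints": joint angles; "qd": joint speeds; "joint_torque": joint torques, N m; "tcp_pos": TCP position; "eef_rot": TCP orientation; "contact_force": force on the tool from outside, world axes, zero at the start; "moment": the same for the moment, N m; "gripper_width": finger opening in m.
Only numpy, scipy, OpenCV 4.12 (cv2) and the standard library are available. Lean on these libraries where they do the work, as an engineer would, in place of code of your own. Each camera call takes 0.05 s, during which the arm holds its last target. There are 200 camera calls.

## Working session

There is one attempt and no reset: what is moved stays moved. The work goes in short steps, Python scripts to look and compute and a tool call to move; the robot and the scene stay as the last step left them, time stands still between calls to the robot, and variables do not carry over. Pictures are saved under pics/ and viewed, about 8 in all and at most 12, crops included, and the job is handed in when it is done.

Besides the shell and the picture viewer there is one more tool, called after ">>>" as a command line: name --argument value ..., lists and objects as JSON in quotes. servo_tool: Moves the arm, as the interface text tells. Its arguments: {"type":"object","properties":{"targets":{"type":"array"},"squeeze":{"type":"number"}},"required":["targets"]}

```bash
mkdir -p pics; cat > h.py <<'E'
import numpy as np, cv2
from plant import r
def ray(cam,u,v,z):
    c=r.get_calibration(cam);K=np.array(c["K"]);T=np.array(c["extrinsics"])
    d=T[:3,:3]@np.linalg.solve(K,[u,v,1.]);o=T[:3,3]
    return o+d*(z-o[2])/d[2]
def proj(cam,p):
    c=r.get_calibration(cam);K=np.array(c["K"]);T=np.array(c["extrinsics"])
    q=K@(T[:3,:3].T@(np.array(p)-T[:3,3]));return q[:2]/q[2]
E
python3 - <<'E'
from h import *
for c in("scene","top"):
    im=r.capture(c);cv2.imwrite(f"pics/{c}0.png",im)
    print(c,np.round(r.get_calibration(c)["extrinsics"],3)[:3].tolist())
    for n,z in(("lever_top",.075),("lamp_button_top",.062),("viewer",.04)):
        for d in r.cut_out(n,c)[:2]:
            e=d["extent"];m=np.argwhere(d["mask"]).mean(0)[::-1]
            print(n,d["p"],np.round(e),m.round(1),ray(c,*m,z).round(4))
s=r.get_state();print(s["time_s"],s["tcp_pos"],s["eef_rot"],s["gripper_width"])
E
```

```text
scene [[0.569, -0.594, 0.569, 0.06], [-0.822, -0.418, 0.385, -0.382], [0.009, -0.687, -0.726, 0.726]]
lever_top 0.73 [250. 184. 323. 243.] [286.6 216.8] [ 0.4986 -0.0089  0.075 ]
lever_top 0.63 [228. 145. 242. 176.] [235.  157.8] [0.5654 0.1752 0.075 ]
lamp_button_top 0.45 [214. 178. 228. 191.] [219.9 184.3] [0.4995 0.158  0.062 ]
viewer 0.68 [202. 157. 342. 282.] [270.8 216.7] [0.5052 0.0361 0.04  ]
top [[-0.02, -0.994, 0.107, 0.449], [-0.999, 0.023, 0.024, -0.019], [-0.026, -0.106, -0.994, 1.023]]
lever_top 0.81 [300. 186. 341. 244.] [320.7 209.3] [0.5249 0.0054 0.075 ]
lamp_button_top 0.56 [250. 216. 268. 229.] [257.8 220.1] [0.5028 0.1616 0.062 ]
viewer 0.71 [245. 169. 356. 257.] [301.5 212.8] [0.5199 0.055  0.04  ]
0.4 [ 0.23193681 -0.6337844   0.19191452] [ 1.79984648e+02 -5.48994388e-04 -1.59900912e+02] 0.08772353461275806
```

```bash
python3 - <<'E'
import cv2
a=cv2.imread("pics/scene0.png")[120:300,180:380];b=cv2.imread("pics/top0.png")[140:280,220:380]
cv2.imwrite("pics/c1.png",cv2.resize(a,None,fx=4,fy=3.3333*0+4,interpolation=2)[:600])
cv2.imwrite("pics/c2.png",cv2.resize(b,None,fx=4,fy=4,interpolation=2))
E
```

```text
(no output)
```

View pics/c1.png

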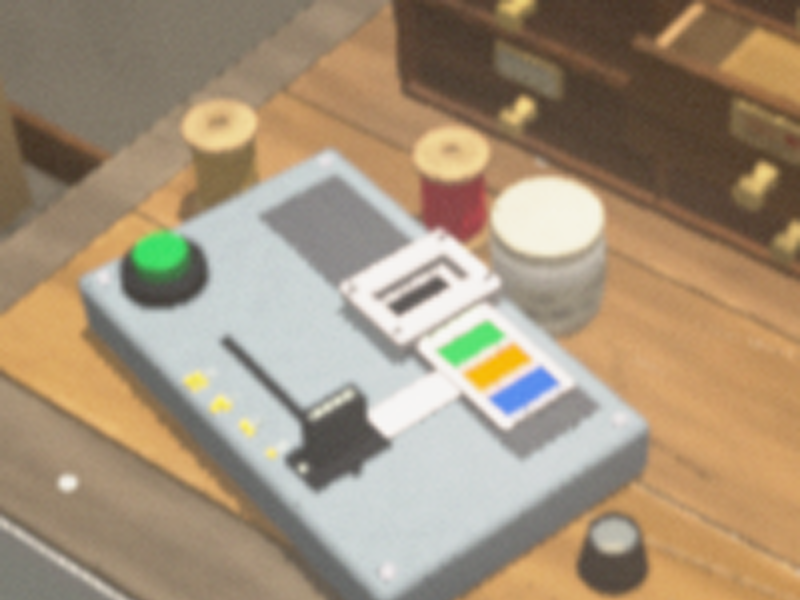

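View pics/c2.png

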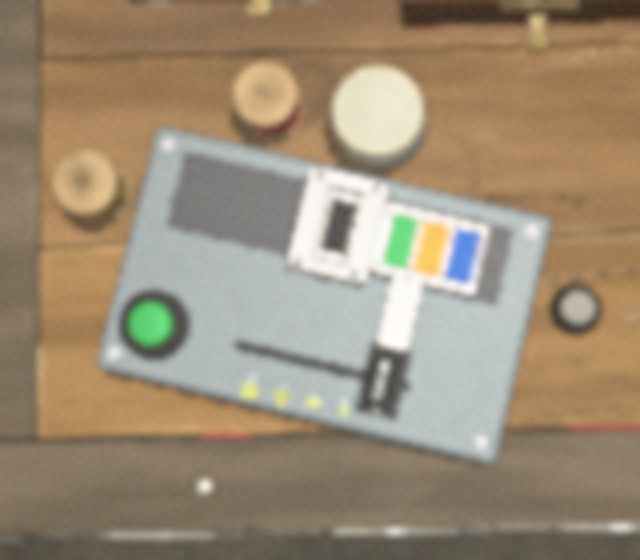

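The top crop (4x from (220,140)) shows the button at pixel (257.5,221), the lever's white top line at (315.8,235), and the deck corners at about (261,172), (357,194), (344,255) and (245,232). The scene crop shows the same layout, with the black filter in the frame. The loose items are clear of the lever and button.

```bash
cat >> h.py <<'E'
X,Y,YAW=0,0,0
def V(p,q):
    x,y,a=q;c,s=np.cos(a),np.sin(a);return np.array([x+c*p[0]-s*p[1],y+s*p[0]+c*p[1],p[2]])
E
python3 - <<'E'
from h import *
from scipy.optimize import least_squares
obs=[("top",(-.045,-.05,.075),(315.8,235)),("top",(-.045,.098,.062),(257.5,221)),
("top",(.08,.13,.04),(261,172.5)),("top",(.08,-.13,.04),(357,194.5)),("top",(-.08,-.13,.04),(343.8,255.5)),("top",(-.08,.13,.04),(245.5,232)),
("scene",(-.045,-.05,.075),(263,220.5)),("scene",(-.045,.098,.062),(220,182.5)),("scene",(.08,.13,.04),(262.5,157.5)),("scene",(.08,-.13,.04),(342,228))]
f=lambda q:np.concatenate([proj(c,V(p,q))-uv for c,p,uv in obs])
s=least_squares(f,[.52,.05,-.2],loss="soft_l1");q=s.x
print(q.round(4),np.round(f(q).reshape(-1,2),1).tolist())
for c in("top","scene"):
    o=[k for k in obs if k[0]==c]
    g=lambda q:np.concatenate([proj(c,V(p,q))-uv for c,p,uv in o]);print(c,least_squares(g,q).x.round(4))
print("lever",V((-.045,-.05,.075),q).round(4),"btn",V((-.045,.098,.062),q).round(4),"dir",V((0,1,0),[0,0,q[2]]).round(3))
print(r.grasp_offset)
E
```

```text
[ 0.5193  0.055  -0.2616] [[0.1, 0.0], [0.4, -0.3], [-1.1, -1.8], [2.1, -0.0], [0.5, 1.2], [-1.7, -0.4], [-0.6, 1.9], [-0.8, 0.6], [-0.1, -1.1], [1.1, -0.9]]
top [ 0.519   0.0553 -0.2526]
scene [ 0.52    0.0555 -0.2704]
lever [0.4629 0.0184 0.075 ] btn [0.5012 0.1613 0.062 ] dir [0.259 0.966 0.   ]
-0.0188
```

>>> servo_tool --targets '[{"dx": 1.1,"dy": 3.1,"dz": 0,"spin": -0.06,"grip": 0},{"dx": 2.2,"dy": 6.2,"dz": 0,"spin": -0.12,"grip": 0},{"dx": 3.3,"dy": 9.3,"dz": 0,"spin": -0.18,"grip": 0},{"dx": 4.4,"dy": 12.4,"dz": 0,"spin": -0.24,"grip": 0},{"dx": 5.5,"dy": 15.5,"dz": 0,"spin": -0.31,"grip": 0},{"dx": 6.6,"dy": 18.6,"dz": 0,"spin": -0.37,"grip": 0},{"dx": 7.7,"dy": 21.7,"dz": 0,"spin": -0.43,"grip": 0},{"dx": 8.8,"dy": 24.8,"dz": 0,"spin": -0.49,"grip": 0},{"dx": 9.9,"dy": 27.9,"dz": 0,"spin": -0.55,"grip": 0},{"dx": 11,"dy": 31,"dz": 0,"spin": -0.61,"grip": 0}]'

```text
time_s: 1.23
tcp_pos: [0.3422, -0.3225, 0.1923]
eef_rot: [-180.0, 0.0, 165.0]
contact_force: [0.3, 0.2, 0.7]
gripper_width: 0.0266
```

>>> servo_tool --targets '[{"dx": 1.1,"dy": 3.0,"dz": -0.5,"spin": 0,"grip": 0},{"dx": 2.2,"dy": 6.0,"dz": -1,"spin": 0,"grip": 0},{"dx": 3.3,"dy": 9.0,"dz": -1.5,"spin": 0,"grip": 0},{"dx": 4.4,"dy": 12,"dz": -2,"spin": 0,"grip": 0},{"dx": 5.5,"dy": 15,"dz": -2.5,"spin": 0,"grip": 0},{"dx": 6.6,"dy": 18,"dz": -3,"spin": 0,"grip": 0},{"dx": 7.7,"dy": 21,"dz": -3.5,"spin": 0,"grip": 0},{"dx": 8.8,"dy": 24,"dz": -4,"spin": 0,"grip": 0},{"dx": 9.9,"dy": 27,"dz": -4.5,"spin": 0,"grip": 0},{"dx": 11,"dy": 30.2,"dz": -5,"spin": 0,"grip": 0}]'

```text
time_s: 2.07
tcp_pos: [0.4523, -0.0203, 0.1422]
eef_rot: [180.0, 0.1, 165.2]
contact_force: [-0.0, -1.3, 0.9]
gripper_width: 0.0007
```

```bash
python3 - <<'E'
from h import *
s=r.get_state();p=np.array(s["tcp_pos"]);print(p,s["gripper_width"])
out=[]
for c in("scene","top"):
    im=r.capture(c);print(c,"tcp px",proj(c,p).round(1))
    u,v=proj(c,(.46,0,.07)).astype(int)
    out.append(cv2.resize(im[max(v-75,0):][:150,u-50:u+50],None,fx=4,fy=4,interpolation=2)); print(u-50,max(v-75,0))
cv2.imwrite("pics/c3.png",np.hstack(out))
E
```

```text
[ 0.45225983 -0.02030502  0.14224165] 0.0007441094215033183
scene tcp px [273.1 210.1]
219 154
top tcp px [332.1 239. ]
273 161
```

View pics/c3.png

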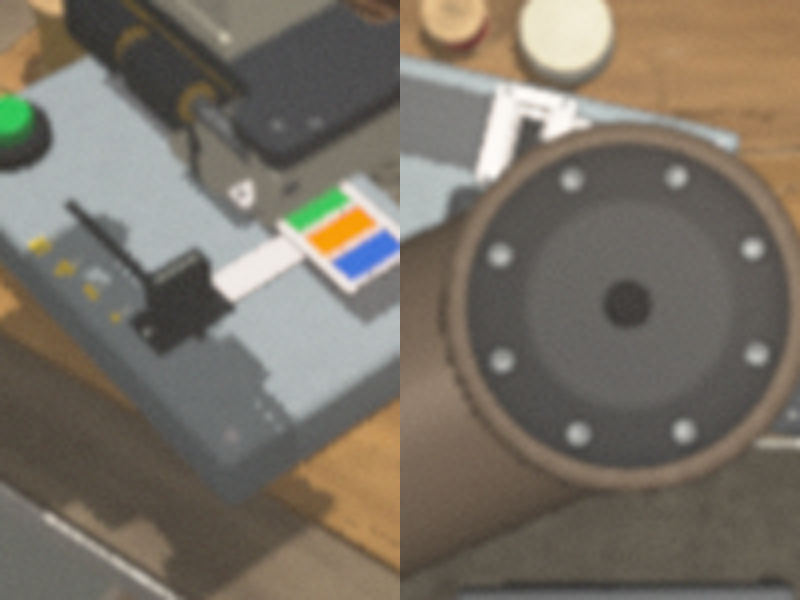

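The scene crop shows the closed gripper above the deck, right of the lever, which is still parked. The top view is blocked by the arm. Descending beside the blade.

>>> servo_tool --targets '[{"dx": 0,"dy": 0,"dz": -1.5,"spin": 0,"grip": 0},{"dx": 0,"dy": 0,"dz": -3,"spin": 0,"grip": 0},{"dx": -0.05,"dy": -0.2,"dz": -4.5,"spin": 0,"grip": 0},{"dx": -0.05,"dy": -0.2,"dz": -6,"spin": 0,"grip": 0},{"dx": -0.05,"dy": -0.2,"dz": -7,"spin": 0,"grip": 0},{"dx": -0.05,"dy": -0.2,"dz": -7.8,"spin": 0,"grip": 0},{"dx": -0.05,"dy": -0.2,"dz": -8.4,"spin": 0,"grip": 0},{"dx": -0.05,"dy": -0.2,"dz": -8.7,"spin": 0,"grip": 0},{"dx": -0.05,"dy": -0.2,"dz": -8.7,"spin": 0,"grip": 0},{"dx": -0.05,"dy": -0.2,"dz": -8.7,"spin": 0,"grip": 0}]'

```text
time_s: 3.0
tcp_pos: [0.4517, -0.0239, 0.0554]
eef_rot: [180.0, 0.0, 165.2]
contact_force: [0.9, -0.5, 0.5]
gripper_width: 0.0004
```

```bash
python3 - <<'E'
from h import *
s=r.get_state();p=np.array(s["tcp_pos"]);print(p,s["contact_force"])
im=r.capture("scene");print(proj("scene",p).round(1))
cv2.imwrite("pics/c4.png",cv2.resize(im[160:280,200:350],None,fx=5,fy=5,interpolation=2))
E
```

```text
[ 0.45167845 -0.02390289  0.05538925] [ 0.91828057 -0.53141055  0.49104641]
[277.6 244. ]
```

View pics/c4.png

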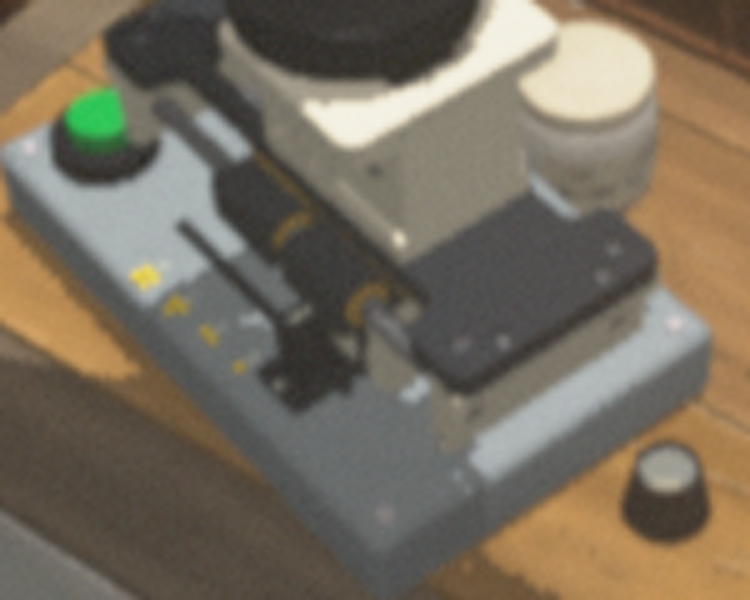

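>>> servo_tool --targets '[{"dx": 0.08,"dy": 0.29,"dz": 0,"spin": 0,"grip": 0},{"dx": 0.16,"dy": 0.58,"dz": 0,"spin": 0,"grip": 0},{"dx": 0.23,"dy": 0.87,"dz": 0,"spin": 0,"grip": 0},{"dx": 0.31,"dy": 1.16,"dz": 0,"spin": 0,"grip": 0},{"dx": 0.38,"dy": 1.4,"dz": 0,"spin": 0,"grip": 0},{"dx": 0.44,"dy": 1.65,"dz": 0,"spin": 0,"grip": 0},{"dx": 0.5,"dy": 1.85,"dz": 0,"spin": 0,"grip": 0},{"dx": 0.55,"dy": 2.05,"dz": 0,"spin": 0,"grip": 0},{"dx": 0.6,"dy": 2.25,"dz": 0,"spin": 0,"grip": 0},{"dx": 0.6,"dy": 2.25,"dz": 0,"spin": 0,"grip": 0}]'

```text
time_s: 3.88
tcp_pos: [0.4576, -0.0011, 0.0551]
eef_rot: [180.0, 0.0, 165.2]
contact_force: [-0.8, -0.5, 0.1]
gripper_width: 0.0004
```

```bash
python3 - <<'E'
from h import *
s=r.get_state();p=np.array(s["tcp_pos"]);print(p,s["contact_force"],s["moment"])
im=r.capture("scene");o=np.array([200,160]);im=cv2.resize(im[160:280,200:350],None,fx=5,fy=5,interpolation=2)
d=np.array([.259,.966,0]);n=np.array([.966,-.259,0])
pts=[p+a*.021*d+b*.0095*n for a,b in((1,1),(1,-1),(-1,-1),(-1,1))]
cv2.polylines(im,[np.int32([(proj("scene",k)-o)*5 for k in pts])],True,(0,0,255),1)
cv2.imwrite("pics/c5.png",im)
E
```

```text
[ 0.45758428 -0.00107641  0.05505352] [-0.83314655 -0.50361573  0.13141588] [-0.04776672 -0.03229176 -0.02435311]
```

View pics/c5.png

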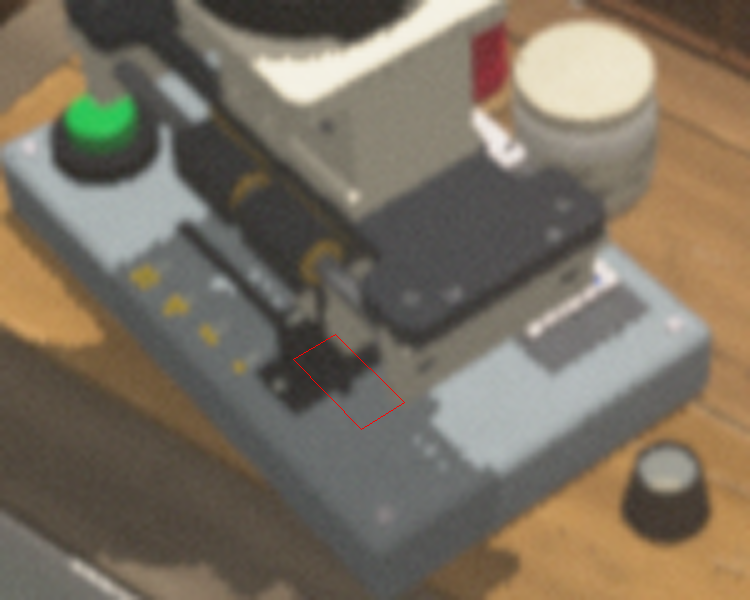

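```bash
python3 - <<'E'
from h import *
s=r.get_state();p=np.array(s["tcp_pos"]);T=np.array(r.get_calibration("scene")["extrinsics"]);print(T.round(3).tolist(),np.round(r.get_calibration("scene")["K"],1).tolist())
im=r.capture("scene");o=np.array([180,80]);im=cv2.resize(im[80:280,180:360],None,fx=3,fy=3,interpolation=2)
d=np.array([.259,.966,0]);n=np.array([.966,-.259,0]);z=np.array([0,0,1])
def rect(c,h,w,col):
    pts=[c+a*h*d+b*w*n for a,b in((1,1),(1,-1),(-1,-1),(-1,1))]
    cv2.polylines(im,[np.int32([(proj("scene",k)-o)*3 for k in pts])],True,col,1)
rect(p,.021,.0095,(0,0,255));rect(p+.019*z,.021,.0095,(0,255,255));rect(p+.066*z,.0965,.039,(255,0,255))
rect(np.array([.4629,.0184,.075]),.006,.015,(255,255,0))
cv2.imwrite("pics/c6.png",im)
E
```

```text
[[0.569, -0.594, 0.569, 0.06], [-0.822, -0.418, 0.385, -0.382], [0.009, -0.687, -0.726, 0.726], [0.0, 0.0, 0.0, 1.0]] [[477.4, 0.0, 321.6], [0.0, 477.4, 200.1], [0.0, 0.0, 1.0]]
```

View pics/c6.png

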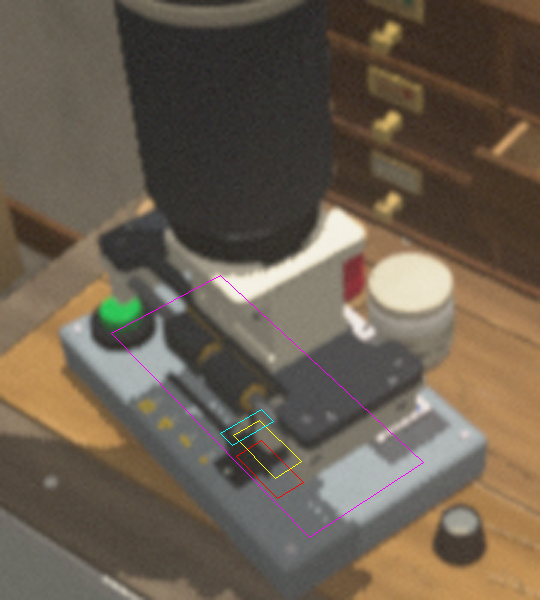

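The overlay shows the projected body box (magenta) lower than the visible gripper, and no clear fingers inside the red outline. I need a closer look at the tip region before pushing.

```bash
python3 - <<'E'
from h import *
ims=np.mean([r.capture("scene").astype(float) for _ in range(3)],0)
im=cv2.imread("pics/scene0.png")
f=lambda a:cv2.resize(np.clip(a[185:265,225:305]*1.6,0,255).astype(np.uint8),(395,590),interpolation=2) if 0 else cv2.resize(np.clip(a[195:255,240:300]*1.8,0,255).astype(np.uint8),(400,400),interpolation=2)
cv2.imwrite("pics/c7.png",np.hstack([f(im.astype(float)),f(ims)]))
print([proj("scene",k).round(1) for k in((.4629,.0184,.075),(.4629,.0184,.0445))])
s=r.get_state();print(s["joints"],s["time_s"])
E
```

```text
[array([262.4, 222.5]), array([263.7, 233.3])]
[ 2.46096061e+01  8.23844888e+00 -3.65458358e+01  9.65325071e-04
 -4.52154782e+01 -1.29466277e+02] 4.1333
```

View pics/c7.png

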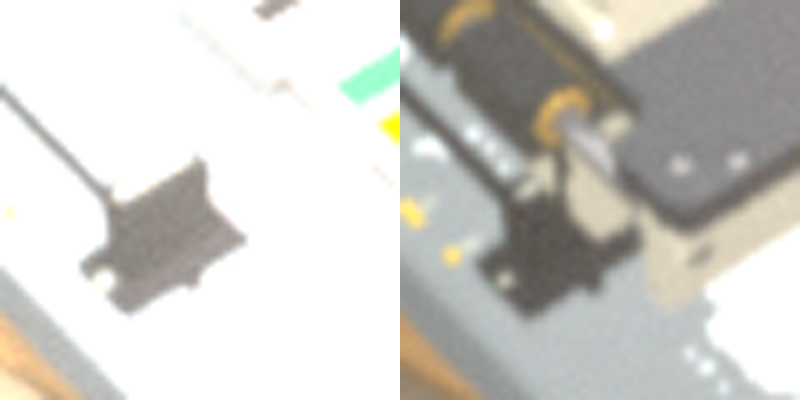

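The tip crop shows the finger pair as one narrow, round-ended tip at about pixel (270,232). It is centred on the blade and roughly 20 mm behind the lever's centre, and the lever is still parked. The fingers are thinner at the tip than I assumed, so I'll advance in small steps and watch the force.

>>> servo_tool --targets '[{"dx": 0.03,"dy": 0.1,"dz": 0,"spin": 0,"grip": 0},{"dx": 0.05,"dy": 0.2,"dz": 0,"spin": 0,"grip": 0},{"dx": 0.08,"dy": 0.3,"dz": 0,"spin": 0,"grip": 0},{"dx": 0.1,"dy": 0.4,"dz": 0,"spin": 0,"grip": 0},{"dx": 0.13,"dy": 0.5,"dz": 0,"spin": 0,"grip": 0},{"dx": 0.16,"dy": 0.6,"dz": 0,"spin": 0,"grip": 0},{"dx": 0.18,"dy": 0.7,"dz": 0,"spin": 0,"grip": 0},{"dx": 0.21,"dy": 0.8,"dz": 0,"spin": 0,"grip": 0},{"dx": 0.21,"dy": 0.8,"dz": 0,"spin": 0,"grip": 0},{"dx": 0.21,"dy": 0.8,"dz": 0,"spin": 0,"grip": 0}]'

```text
time_s: 4.97
tcp_pos: [0.4595, 0.0067, 0.0551]
eef_rot: [-180.0, -0.0, 165.2]
contact_force: [-0.1, 0.9, -0.3]
gripper_width: 0.0004
```

>>> servo_tool --targets '[{"dx": 0.03,"dy": 0.1,"dz": 0,"spin": 0,"grip": 0},{"dx": 0.05,"dy": 0.2,"dz": 0,"spin": 0,"grip": 0},{"dx": 0.08,"dy": 0.3,"dz": 0,"spin": 0,"grip": 0},{"dx": 0.1,"dy": 0.4,"dz": 0,"spin": 0,"grip": 0},{"dx": 0.13,"dy": 0.5,"dz": 0,"spin": 0,"grip": 0},{"dx": 0.16,"dy": 0.6,"dz": 0,"spin": 0,"grip": 0},{"dx": 0.16,"dy": 0.6,"dz": 0,"spin": 0,"grip": 0},{"dx": 0.16,"dy": 0.6,"dz": 0,"spin": 0,"grip": 0},{"dx": 0.16,"dy": 0.6,"dz": 0,"spin": 0,"grip": 0},{"dx": 0.16,"dy": 0.6,"dz": 0,"spin": 0,"grip": 0}]'

```text
time_s: 5.8
tcp_pos: [0.4611, 0.0126, 0.0551]
eef_rot: [-180.0, 0.0, 165.1]
contact_force: [-0.0, -0.2, -0.4]
gripper_width: 0.0003
```

```bash
python3 - <<'E'
from h import *
fs=[]
ims=[]
for _ in range(3):
    ims.append(r.capture("scene").astype(float)); fs.append(r.get_state()["contact_force"])
print(np.round(fs,2))
cv2.imwrite("pics/c8.png",cv2.resize(np.clip(np.mean(ims,0)[180:260,220:320]*1.6,0,255).astype(np.uint8),None,fx=7,fy=7,interpolation=2))
print(proj("scene",r.get_state()["tcp_pos"]))
E
```

```text
[[-0.27 -0.23  0.51]
 [ 0.28  0.04  0.09]
 [-0.88 -0.05 -0.23]]
[265.08769879 231.60943668]
```

View pics/c8.png

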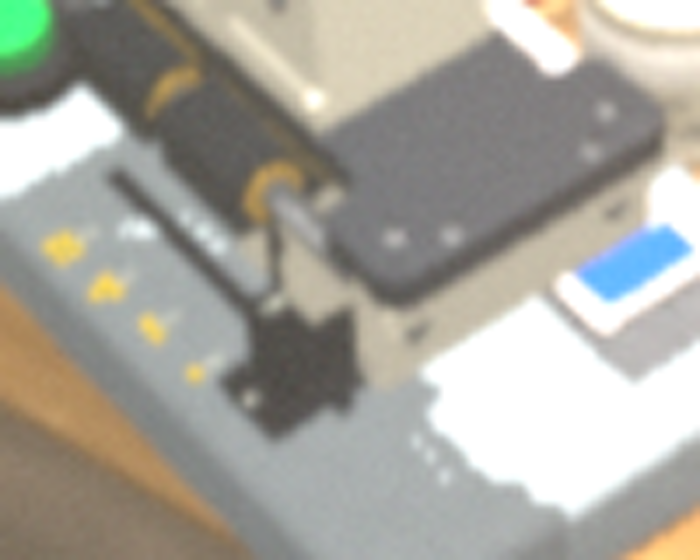

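The lever is still parked at the same pixels, foot corner about (259,242). The finger seam at (259,223) is about 10 px above where the reported TCP should appear, so the tip is probably some 20 mm higher than reported, just above the lever top. I'll back off behind the lever and probe downward to check.

>>> servo_tool --targets '[{"dx": -0.2,"dy": -0.8,"dz": 0,"spin": 0,"grip": 0},{"dx": -0.4,"dy": -1.6,"dz": 0,"spin": 0,"grip": 0},{"dx": -0.6,"dy": -2.4,"dz": 0,"spin": 0,"grip": 0},{"dx": -0.8,"dy": -3.2,"dz": 0,"spin": 0,"grip": 0},{"dx": -1.04,"dy": -3.9,"dz": 0,"spin": 0,"grip": 0},{"dx": -1.04,"dy": -3.9,"dz": -0.3,"spin": 0,"grip": 0},{"dx": -1.04,"dy": -3.9,"dz": -0.6,"spin": 0,"grip": 0},{"dx": -1.04,"dy": -3.9,"dz": -0.9,"spin": 0,"grip": 0},{"dx": -1.04,"dy": -3.9,"dz": -1.2,"spin": 0,"grip": 0},{"dx": -1.04,"dy": -3.9,"dz": -1.2,"spin": 0,"grip": 0}]'

```text
time_s: 6.78
tcp_pos: [0.4503, -0.0263, 0.0423]
eef_rot: [-180.0, -0.1, 165.2]
contact_force: [0.2, -0.5, -0.0]
gripper_width: 0.0004
```

>>> servo_tool --targets '[{"dx": 0,"dy": 0,"dz": -0.1,"spin": 0,"grip": 0},{"dx": 0,"dy": 0,"dz": -0.2,"spin": 0,"grip": 0},{"dx": 0,"dy": 0,"dz": -0.3,"spin": 0,"grip": 0},{"dx": 0,"dy": 0,"dz": -0.4,"spin": 0,"grip": 0},{"dx": 0,"dy": 0,"dz": -0.5,"spin": 0,"grip": 0},{"dx": 0,"dy": 0,"dz": -0.5,"spin": 0,"grip": 0},{"dx": 0,"dy": 0,"dz": -0.5,"spin": 0,"grip": 0},{"dx": 0,"dy": 0,"dz": -0.5,"spin": 0,"grip": 0},{"dx": 0,"dy": 0,"dz": -0.5,"spin": 0,"grip": 0},{"dx": 0,"dy": 0,"dz": -0.5,"spin": 0,"grip": 0}]'

```text
time_s: 7.62
tcp_pos: [0.4508, -0.0264, 0.0381]
eef_rot: [180.0, 0.0, 165.1]
contact_force: [0.5, 0.1, 0.6]
gripper_width: 0.0004
```

No contact at a reported z of 0.038, below the 0.040 deck top, so the tip is higher than the state says. I'll lower a little more and check with a picture.

>>> servo_tool --targets '[{"dx": 0,"dy": 0,"dz": -0.1,"spin": 0,"grip": 0},{"dx": 0,"dy": 0,"dz": -0.2,"spin": 0,"grip": 0},{"dx": 0,"dy": 0,"dz": -0.3,"spin": 0,"grip": 0},{"dx": 0,"dy": 0,"dz": -0.4,"spin": 0,"grip": 0},{"dx": 0,"dy": 0,"dz": -0.5,"spin": 0,"grip": 0},{"dx": 0,"dy": 0,"dz": -0.6,"spin": 0,"grip": 0},{"dx": 0,"dy": 0,"dz": -0.6,"spin": 0,"grip": 0},{"dx": 0,"dy": 0,"dz": -0.6,"spin": 0,"grip": 0},{"dx": 0,"dy": 0,"dz": -0.6,"spin": 0,"grip": 0},{"dx": 0,"dy": 0,"dz": -0.6,"spin": 0,"grip": 0}]'

```text
time_s: 8.45
tcp_pos: [0.4508, -0.0264, 0.0321]
eef_rot: [180.0, 0.0, 165.1]
contact_force: [0.1, -0.2, -0.3]
gripper_width: 0.0006
```

```bash
python3 - <<'E'
from h import *
s=r.get_state();p=np.array(s["tcp_pos"]);print(p,np.round(s["contact_force"],2),s["time_s"])
im=np.mean([r.capture("scene").astype(float) for _ in range(2)],0)
im=cv2.resize(np.clip(im[190:275,230:330]*1.6,0,255).astype(np.uint8),None,fx=7,fy=7,interpolation=2)
d=np.array([.259,.966,0]);n=np.array([.966,-.259,0])
for k,col in((0,(0,0,255)),(.024,(255,0,255))):
    pts=[p+[0,0,k]+a*.021*d+b*.0095*n for a,b in((1,1),(1,-1),(-1,-1),(-1,1))]
    cv2.polylines(im,[np.int32([(proj("scene",q)-[230,190])*7 for q in pts])],True,col,1)
cv2.imwrite("pics/c9.png",im)
E
```

```text
[ 0.45078588 -0.02637642  0.03210844] [ 0.06 -0.17 -0.34] 8.45
```

View pics/c9.png

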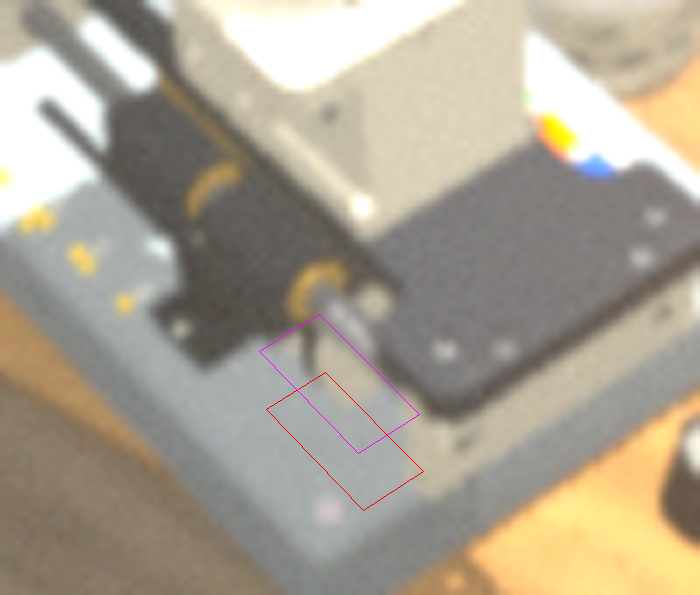

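The finger's round bottom is at about crop (350,395), still above the outline drawn with a 24 mm offset, so the offset looks closer to 30–36 mm. It has still touched nothing. Lowering 1.2 cm more, still behind the lever, with a force check.

>>> servo_tool --targets '[{"dx": 0,"dy": 0,"dz": -0.2,"spin": 0,"grip": 0},{"dx": 0,"dy": 0,"dz": -0.4,"spin": 0,"grip": 0},{"dx": 0,"dy": 0,"dz": -0.6,"spin": 0,"grip": 0},{"dx": 0,"dy": 0,"dz": -0.8,"spin": 0,"grip": 0},{"dx": 0,"dy": 0,"dz": -0.9,"spin": 0,"grip": 0},{"dx": 0,"dy": 0,"dz": -1.0,"spin": 0,"grip": 0},{"dx": 0,"dy": 0,"dz": -1.1,"spin": 0,"grip": 0},{"dx": 0,"dy": 0,"dz": -1.2,"spin": 0,"grip": 0},{"dx": 0,"dy": 0,"dz": -1.2,"spin": 0,"grip": 0},{"dx": 0,"dy": 0,"dz": -1.2,"spin": 0,"grip": 0}]'

```text
time_s: 9.38
tcp_pos: [0.4507, -0.0264, 0.02]
eef_rot: [-180.0, -0.0, 165.1]
contact_force: [-0.2, 0.6, -0.3]
gripper_width: 0.0006
```

>>> servo_tool --targets '[{"dx": 0,"dy": 0,"dz": -0.1,"spin": 0,"grip": 0},{"dx": 0,"dy": 0,"dz": -0.2,"spin": 0,"grip": 0},{"dx": 0,"dy": 0,"dz": -0.3,"spin": 0,"grip": 0},{"dx": 0,"dy": 0,"dz": -0.4,"spin": 0,"grip": 0},{"dx": 0,"dy": 0,"dz": -0.4,"spin": 0,"grip": 0},{"dx": 0,"dy": 0,"dz": -0.4,"spin": 0,"grip": 0},{"dx": 0,"dy": 0,"dz": -0.4,"spin": 0,"grip": 0},{"dx": 0,"dy": 0,"dz": -0.4,"spin": 0,"grip": 0},{"dx": 0,"dy": 0,"dz": -0.4,"spin": 0,"grip": 0},{"dx": 0,"dy": 0,"dz": -0.4,"spin": 0,"grip": 0}]'

```text
time_s: 10.22
tcp_pos: [0.4508, -0.0264, 0.0161]
eef_rot: [180.0, 0.0, 165.1]
contact_force: [0.4, -0.2, 0.2]
gripper_width: 0.0003
```

```bash
python3 - <<'E'
from h import *
s=r.get_state();p=np.array(s["tcp_pos"]);print(p,np.round(s["contact_force"],2),s["time_s"])
im=np.mean([r.capture("scene").astype(float) for _ in range(2)],0)
im=cv2.resize(np.clip(im[200:285,230:330]*1.7,0,255).astype(np.uint8),None,fx=7,fy=7,interpolation=2)
d=np.array([.259,.966,0]);n=np.array([.966,-.259,0])
for k,col in((.04,(0,0,255)),):
    pts=[np.r_[p[:2],k]+a*.021*d+b*.0095*n for a,b in((1,1),(1,-1),(-1,-1),(-1,1))]
    cv2.polylines(im,[np.int32([(proj("scene",q)-[230,200])*7 for q in pts])],True,col,1)
cv2.imwrite("pics/c10.png",im)
E
```

```text
[ 0.45079679 -0.0263576   0.01610241] [ 0.41 -0.17  0.19] 10.2167
```

View pics/c10.png

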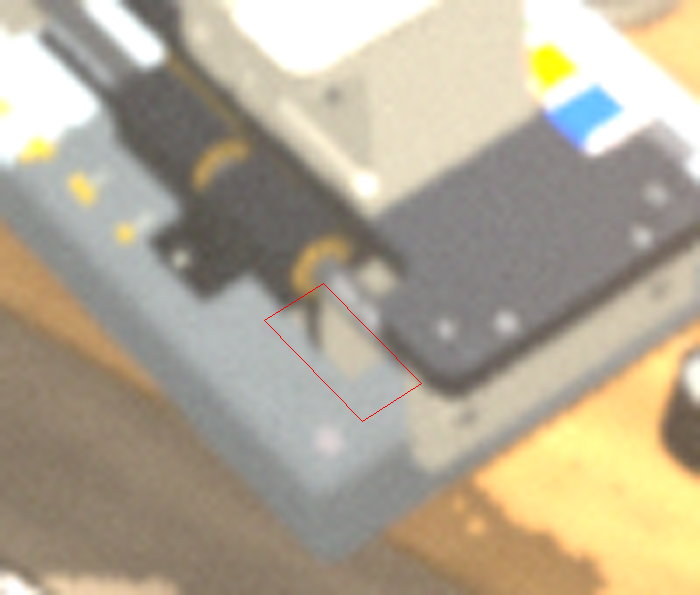

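Red marks where the tip would sit if it touched the deck. The finger bottom at about (350,378) is some 10 mm above that, so the tip is near z = 0.05, between the foot and the lever top, and the lever is parked. I'll push along the travel with force checks.

>>> servo_tool --targets '[{"dx": 0.07,"dy": 0.25,"dz": 0,"spin": 0,"grip": 0},{"dx": 0.14,"dy": 0.5,"dz": 0,"spin": 0,"grip": 0},{"dx": 0.21,"dy": 0.75,"dz": 0,"spin": 0,"grip": 0},{"dx": 0.27,"dy": 1.0,"dz": 0,"spin": 0,"grip": 0},{"dx": 0.34,"dy": 1.25,"dz": 0,"spin": 0,"grip": 0},{"dx": 0.4,"dy": 1.5,"dz": 0,"spin": 0,"grip": 0},{"dx": 0.47,"dy": 1.75,"dz": 0,"spin": 0,"grip": 0},{"dx": 0.54,"dy": 2.0,"dz": 0,"spin": 0,"grip": 0},{"dx": 0.6,"dy": 2.25,"dz": 0,"spin": 0,"grip": 0},{"dx": 0.6,"dy": 2.25,"dz": 0,"spin": 0,"grip": 0}]'

```text
time_s: 11.15
tcp_pos: [0.457, -0.0035, 0.0161]
eef_rot: [180.0, 0.0, 165.2]
contact_force: [0.1, 0.1, 0.1]
gripper_width: 0.0004
```

>>> servo_tool --targets '[{"dx": 0.03,"dy": 0.1,"dz": 0,"spin": 0,"grip": 0},{"dx": 0.05,"dy": 0.2,"dz": 0,"spin": 0,"grip": 0},{"dx": 0.08,"dy": 0.3,"dz": 0,"spin": 0,"grip": 0},{"dx": 0.11,"dy": 0.4,"dz": 0,"spin": 0,"grip": 0},{"dx": 0.13,"dy": 0.5,"dz": 0,"spin": 0,"grip": 0},{"dx": 0.13,"dy": 0.5,"dz": 0,"spin": 0,"grip": 0},{"dx": 0.13,"dy": 0.5,"dz": 0,"spin": 0,"grip": 0},{"dx": 0.13,"dy": 0.5,"dz": 0,"spin": 0,"grip": 0},{"dx": 0.13,"dy": 0.5,"dz": 0,"spin": 0,"grip": 0},{"dx": 0.13,"dy": 0.5,"dz": 0,"spin": 0,"grip": 0}]'

```text
time_s: 11.98
tcp_pos: [0.4579, 0.001, 0.016]
eef_rot: [-180.0, -0.0, 165.1]
contact_force: [0.7, -3.3, -0.3]
gripper_width: 0.0006
```

Contact is felt at −3.3 N. Continuing slowly over detents 1 and 2.

>>> servo_tool --targets '[{"dx": 0.05,"dy": 0.19,"dz": 0,"spin": 0,"grip": 0},{"dx": 0.1,"dy": 0.38,"dz": 0,"spin": 0,"grip": 0},{"dx": 0.15,"dy": 0.57,"dz": 0,"spin": 0,"grip": 0},{"dx": 0.2,"dy": 0.76,"dz": 0,"spin": 0,"grip": 0},{"dx": 0.25,"dy": 0.95,"dz": 0,"spin": 0,"grip": 0},{"dx": 0.3,"dy": 1.1,"dz": 0,"spin": 0,"grip": 0},{"dx": 0.34,"dy": 1.25,"dz": 0,"spin": 0,"grip": 0},{"dx": 0.37,"dy": 1.38,"dz": 0,"spin": 0,"grip": 0},{"dx": 0.37,"dy": 1.38,"dz": 0,"spin": 0,"grip": 0},{"dx": 0.37,"dy": 1.38,"dz": 0,"spin": 0,"grip": 0}]'

```text
time_s: 12.82
tcp_pos: [0.4618, 0.0151, 0.0161]
eef_rot: [180.0, 0.0, 165.2]
contact_force: [0.4, 0.2, 0.1]
gripper_width: -0.0001
```

>>> servo_tool --targets '[{"dx": 0.06,"dy": 0.22,"dz": 0,"spin": 0,"grip": 0},{"dx": 0.12,"dy": 0.44,"dz": 0,"spin": 0,"grip": 0},{"dx": 0.18,"dy": 0.66,"dz": 0,"spin": 0,"grip": 0},{"dx": 0.24,"dy": 0.88,"dz": 0,"spin": 0,"grip": 0},{"dx": 0.3,"dy": 1.1,"dz": 0,"spin": 0,"grip": 0},{"dx": 0.36,"dy": 1.32,"dz": 0,"spin": 0,"grip": 0},{"dx": 0.42,"dy": 1.54,"dz": 0,"spin": 0,"grip": 0},{"dx": 0.48,"dy": 1.76,"dz": 0,"spin": 0,"grip": 0},{"dx": 0.48,"dy": 1.76,"dz": 0,"spin": 0,"grip": 0},{"dx": 0.48,"dy": 1.76,"dz": 0,"spin": 0,"grip": 0}]'

```text
time_s: 13.65
tcp_pos: [0.4667, 0.0329, 0.0161]
eef_rot: [180.0, 0.0, 165.2]
contact_force: [0.1, -0.7, -0.1]
gripper_width: 0.0007
```

>>> servo_tool --targets '[{"dx": 0.03,"dy": 0.12,"dz": 0,"spin": 0,"grip": 0},{"dx": 0.06,"dy": 0.24,"dz": 0,"spin": 0,"grip": 0},{"dx": 0.1,"dy": 0.36,"dz": 0,"spin": 0,"grip": 0},{"dx": 0.13,"dy": 0.48,"dz": 0,"spin": 0,"grip": 0},{"dx": 0.16,"dy": 0.6,"dz": 0,"spin": 0,"grip": 0},{"dx": 0.19,"dy": 0.72,"dz": 0,"spin": 0,"grip": 0},{"dx": 0.22,"dy": 0.84,"dz": 0,"spin": 0,"grip": 0},{"dx": 0.22,"dy": 0.84,"dz": 0,"spin": 0,"grip": 0},{"dx": 0.22,"dy": 0.84,"dz": 0,"spin": 0,"grip": 0},{"dx": 0.22,"dy": 0.84,"dz": 0,"spin": 0,"grip": 0}]'

```text
time_s: 14.48
tcp_pos: [0.4686, 0.0407, 0.016]
eef_rot: [-180.0, -0.0, 165.1]
contact_force: [1.1, -4.4, 0.6]
gripper_width: 0.0002
```

>>> servo_tool --targets '[{"dx": 0.03,"dy": 0.12,"dz": 0,"spin": 0,"grip": 0},{"dx": 0.06,"dy": 0.24,"dz": 0,"spin": 0,"grip": 0},{"dx": 0.1,"dy": 0.36,"dz": 0,"spin": 0,"grip": 0},{"dx": 0.13,"dy": 0.48,"dz": 0,"spin": 0,"grip": 0},{"dx": 0.16,"dy": 0.6,"dz": 0,"spin": 0,"grip": 0},{"dx": 0.19,"dy": 0.72,"dz": 0,"spin": 0,"grip": 0},{"dx": 0.22,"dy": 0.84,"dz": 0,"spin": 0,"grip": 0},{"dx": 0.25,"dy": 0.95,"dz": 0,"spin": 0,"grip": 0},{"dx": 0.25,"dy": 0.95,"dz": 0,"spin": 0,"grip": 0},{"dx": 0.25,"dy": 0.95,"dz": 0,"spin": 0,"grip": 0}]'

```text
time_s: 15.32
tcp_pos: [0.4713, 0.0507, 0.0161]
eef_rot: [180.0, 0.0, 165.2]
contact_force: [-0.6, -0.4, 0.5]
gripper_width: 0.0004
```

>>> servo_tool --targets '[{"dx": -0.15,"dy": -0.6,"dz": 0,"spin": 0,"grip": 0},{"dx": -0.3,"dy": -1.2,"dz": 0,"spin": 0,"grip": 0},{"dx": -0.5,"dy": -1.9,"dz": 0,"spin": 0,"grip": 0},{"dx": -0.5,"dy": -1.9,"dz": 1,"spin": 0,"grip": 0},{"dx": -0.5,"dy": -1.9,"dz": 3,"spin": 0,"grip": 0},{"dx": -0.5,"dy": -1.9,"dz": 5,"spin": 0,"grip": 0},{"dx": -0.5,"dy": -1.9,"dz": 7,"spin": 0,"grip": 0},{"dx": -0.5,"dy": -1.9,"dz": 9,"spin": 0,"grip": 0},{"dx": -0.5,"dy": -1.9,"dz": 10,"spin": 0,"grip": 0},{"dx": -0.5,"dy": -1.9,"dz": 10,"spin": 0,"grip": 0}]'

```text
time_s: 16.15
tcp_pos: [0.4675, 0.0313, 0.1185]
eef_rot: [179.9, 0.2, 165.1]
contact_force: [-0.2, 0.4, 0.4]
gripper_width: 0.0005
```

>>> servo_tool --targets '[{"dx": 0.4,"dy": 1.5,"dz": 0,"spin": 0,"grip": 0},{"dx": 0.9,"dy": 3.2,"dz": 0,"spin": 0,"grip": 0},{"dx": 1.4,"dy": 5.0,"dz": 0,"spin": 0,"grip": 0},{"dx": 1.8,"dy": 6.8,"dz": 0,"spin": 0,"grip": 0},{"dx": 2.3,"dy": 8.6,"dz": 0,"spin": 0,"grip": 0},{"dx": 2.8,"dy": 10.4,"dz": 0,"spin": 0,"grip": 0},{"dx": 3.2,"dy": 12,"dz": 0,"spin": 0,"grip": 0},{"dx": 3.5,"dy": 13,"dz": 0,"spin": 0,"grip": 0},{"dx": 3.5,"dy": 13,"dz": 0,"spin": 0,"grip": 0},{"dx": 3.5,"dy": 13,"dz": 0,"spin": 0,"grip": 0}]'

```text
time_s: 16.98
tcp_pos: [0.501, 0.1616, 0.1156]
eef_rot: [-180.0, -0.0, 165.2]
contact_force: [-0.8, -0.2, -0.3]
gripper_width: 0.0004
```

```bash
python3 - <<'E'
from h import *
s=r.get_state();p=np.array(s["tcp_pos"]);print(p,np.round(s["contact_force"],2),s["time_s"])
a=r.capture("scene");b=r.capture("top")
cv2.imwrite("pics/c11.png",np.hstack([cv2.resize(a[130:270,190:350],None,fx=3,fy=3,interpolation=2),cv2.resize(b[140:280,240:345],None,fx=3,fy=3,interpolation=2)]))
print(proj("scene",(p+[0,0,.035])))
E
```

```text
[0.50100311 0.16156526 0.11557721] [-0.83 -0.22 -0.35] 16.9833
[212.01005111 148.80988065]
```

View pics/c11.png

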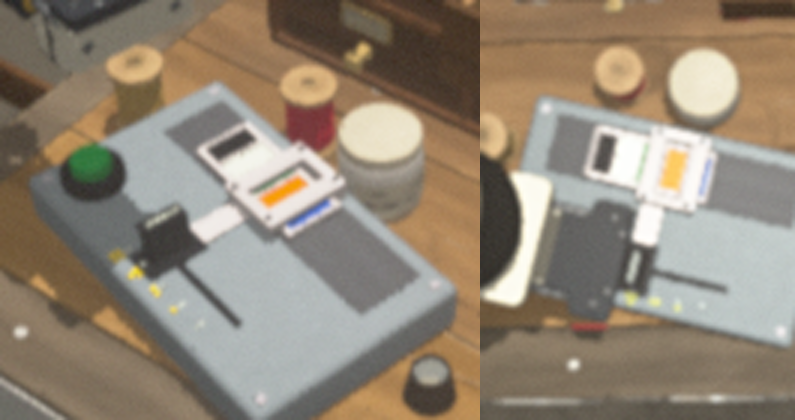

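The scene crop shows orange centred in the frame, the lever at the three-dot line and everything else undisturbed. The top crop agrees. Now descending on the button in force-checked steps.

>>> servo_tool --targets '[{"dx": 0,"dy": 0,"dz": -1.5,"spin": 0,"grip": 0},{"dx": 0,"dy": 0,"dz": -3,"spin": 0,"grip": 0},{"dx": 0,"dy": 0,"dz": -4.5,"spin": 0,"grip": 0},{"dx": 0,"dy": 0,"dz": -5.5,"spin": 0,"grip": 0},{"dx": 0,"dy": 0,"dz": -6.2,"spin": 0,"grip": 0},{"dx": 0,"dy": 0,"dz": -6.8,"spin": 0,"grip": 0},{"dx": 0,"dy": 0,"dz": -7.2,"spin": 0,"grip": 0},{"dx": 0,"dy": 0,"dz": -7.5,"spin": 0,"grip": 0},{"dx": 0,"dy": 0,"dz": -7.5,"spin": 0,"grip": 0},{"dx": 0,"dy": 0,"dz": -7.5,"spin": 0,"grip": 0}]'

```text
time_s: 17.92
tcp_pos: [0.5014, 0.1616, 0.0413]
eef_rot: [180.0, 0.0, 165.2]
contact_force: [0.8, 0.1, -0.1]
gripper_width: 0.0003
```

>>> servo_tool --targets '[{"dx": 0,"dy": 0,"dz": -0.2,"spin": 0,"grip": 0},{"dx": 0,"dy": 0,"dz": -0.4,"spin": 0,"grip": 0},{"dx": 0,"dy": 0,"dz": -0.6,"spin": 0,"grip": 0},{"dx": 0,"dy": 0,"dz": -0.7,"spin": 0,"grip": 0},{"dx": 0,"dy": 0,"dz": -0.8,"spin": 0,"grip": 0},{"dx": 0,"dy": 0,"dz": -0.9,"spin": 0,"grip": 0},{"dx": 0,"dy": 0,"dz": -1.0,"spin": 0,"grip": 0},{"dx": 0,"dy": 0,"dz": -1.0,"spin": 0,"grip": 0},{"dx": 0,"dy": 0,"dz": -1.0,"spin": 0,"grip": 0},{"dx": 0,"dy": 0,"dz": -1.0,"spin": 0,"grip": 0}]'

```text
time_s: 18.75
tcp_pos: [0.5013, 0.1614, 0.0311]
eef_rot: [180.0, 0.0, 165.2]
contact_force: [-0.7, -0.3, 0.5]
gripper_width: 0.0007
```

>>> servo_tool --targets '[{"dx": 0,"dy": 0,"dz": -0.1,"spin": 0,"grip": 0},{"dx": 0,"dy": 0,"dz": -0.2,"spin": 0,"grip": 0},{"dx": 0,"dy": 0,"dz": -0.3,"spin": 0,"grip": 0},{"dx": 0,"dy": 0,"dz": -0.4,"spin": 0,"grip": 0},{"dx": 0,"dy": 0,"dz": -0.5,"spin": 0,"grip": 0},{"dx": 0,"dy": 0,"dz": -0.5,"spin": 0,"grip": 0},{"dx": 0,"dy": 0,"dz": -0.5,"spin": 0,"grip": 0},{"dx": 0,"dy": 0,"dz": -0.5,"spin": 0,"grip": 0},{"dx": 0,"dy": 0,"dz": -0.5,"spin": 0,"grip": 0},{"dx": 0,"dy": 0,"dz": -0.5,"spin": 0,"grip": 0}]'

```text
time_s: 19.58
tcp_pos: [0.5013, 0.1614, 0.0261]
eef_rot: [180.0, 0.0, 165.2]
contact_force: [-0.6, -0.2, 2.7]
gripper_width: 0.0004
```

>>> servo_tool --targets '[{"dx": 0,"dy": 0,"dz": -0.1,"spin": 0,"grip": 0},{"dx": 0,"dy": 0,"dz": -0.2,"spin": 0,"grip": 0},{"dx": 0,"dy": 0,"dz": -0.3,"spin": 0,"grip": 0},{"dx": 0,"dy": 0,"dz": -0.3,"spin": 0,"grip": 0},{"dx": 0,"dy": 0,"dz": -0.3,"spin": 0,"grip": 0},{"dx": 0,"dy": 0,"dz": -0.3,"spin": 0,"grip": 0},{"dx": 0,"dy": 0,"dz": -0.3,"spin": 0,"grip": 0},{"dx": 0,"dy": 0,"dz": -0.3,"spin": 0,"grip": 0},{"dx": 0,"dy": 0,"dz": -0.3,"spin": 0,"grip": 0},{"dx": 0,"dy": 0,"dz": -0.3,"spin": 0,"grip": 0}]'

```text
time_s: 20.42
tcp_pos: [0.5013, 0.1614, 0.0231]
eef_rot: [180.0, 0.0, 165.2]
contact_force: [-1.2, -0.5, 3.8]
gripper_width: 0.0004
```

>>> servo_tool --targets '[{"dx": 0,"dy": 0,"dz": -0.1,"spin": 0,"grip": 0},{"dx": 0,"dy": 0,"dz": -0.2,"spin": 0,"grip": 0},{"dx": 0,"dy": 0,"dz": -0.3,"spin": 0,"grip": 0},{"dx": 0,"dy": 0,"dz": -0.3,"spin": 0,"grip": 0},{"dx": 0,"dy": 0,"dz": -0.3,"spin": 0,"grip": 0},{"dx": 0,"dy": 0,"dz": -0.3,"spin": 0,"grip": 0},{"dx": 0,"dy": 0,"dz": -0.3,"spin": 0,"grip": 0},{"dx": 0,"dy": 0,"dz": -0.3,"spin": 0,"grip": 0},{"dx": 0,"dy": 0,"dz": -0.3,"spin": 0,"grip": 0},{"dx": 0,"dy": 0,"dz": -0.3,"spin": 0,"grip": 0}]'

```text
time_s: 21.25
tcp_pos: [0.5014, 0.1614, 0.0215]
eef_rot: [180.0, 0.0, 165.2]
contact_force: [-7.4, -0.9, 20.5]
gripper_width: 0.0001
```

Firm stop: 20 N after roughly 6 mm of sprung travel, so the button is fully in. Releasing straight up and moving clear.

>>> servo_tool --targets '[{"dx": 0,"dy": 0,"dz": 0.2,"spin": 0,"grip": 0},{"dx": 0,"dy": 0,"dz": 0.6,"spin": 0,"grip": 0},{"dx": 0,"dy": 0,"dz": 1.2,"spin": 0,"grip": 0},{"dx": 0,"dy": 0,"dz": 2.4,"spin": 0,"grip": 0},{"dx": 0,"dy": 0,"dz": 4,"spin": 0,"grip": 0},{"dx": 0,"dy": 0,"dz": 6,"spin": 0,"grip": 0},{"dx": 0,"dy": 0,"dz": 8,"spin": 0,"grip": 0},{"dx": 0,"dy": 0,"dz": 10,"spin": 0,"grip": 0},{"dx": 0,"dy": 0,"dz": 12,"spin": 0,"grip": 0},{"dx": 0,"dy": 0,"dz": 12,"spin": 0,"grip": 0}]'

```text
time_s: 22.08
tcp_pos: [0.5033, 0.1625, 0.1441]
eef_rot: [179.8, 0.2, 165.2]
contact_force: [0.6, 1.0, -1.3]
gripper_width: 0.0004
```

```bash
python3 - <<'E'
from h import *
s=r.get_state();p=np.array(s["tcp_pos"]);print(p,np.round(s["contact_force"],2),s["time_s"])
a=r.capture("scene");b=r.capture("top")
cv2.imwrite("pics/c12.png",np.hstack([cv2.resize(a[130:270,190:350],None,fx=3,fy=3,interpolation=2),cv2.resize(b[140:280,240:345],None,fx=3,fy=3,interpolation=2)]))
E
```

```text
[0.5033074  0.16250724 0.14406051] [ 0.64  0.99 -1.28] 22.0833
```

View pics/c12.png

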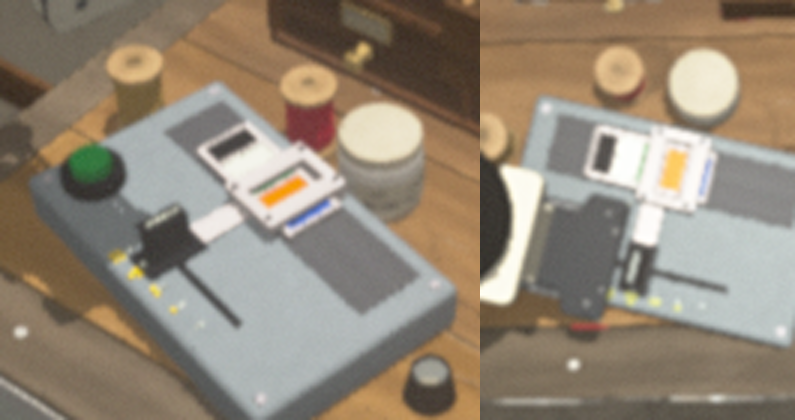

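The last picture shows the button back up at the same pixels, about (92,160) in the crop. Orange is still in the frame, the lever sits at the three dots, and the spools, jar and loupe are unmoved. The arm is clear, so I'm handing in.

```bash
python3 -c "
from plant import r
print(r.close_job(), r.get_state()['time_s'])"
```

```text
the job is handed in; nothing more can be done
the job is handed in; nothing more can be done
```

The lever is resting in the third detent with the orange filter in the frame. The green button has been pressed in once and is back up. I handed the job in about 22 s into the run, inside the 38 s limit.

- **Lever:** I pushed it with the closed fingertips over three crests, checking the force as it went, and backed off after the third. It was only pushed, never pinched. Both cameras showed the lever at the three-dot line, and again after the button press.
- **Button:** I pressed it down until it met a firm stop, about 20 N after about 6 mm of sprung travel, then lifted clear. I have no direct reading of the press depth, so "fully in" is inferred from the force and the distance moved.
- **Other items:** The last pictures showed the spools, jar and loupe where they were. The pen was outside those crops, so I did not check it, but the arm did not come down near it.

**Height disagreement:** the fingertips were about 35 mm higher than the reported tool position suggested, judging by the pictures and the touches. My first try therefore passed above the lever without touching it. I worked from the measured contacts after that and did not find the cause.

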